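# Scrub out the rinse pot and snap its lid shut

## Task

Take the long bottle brush off its stand and scrub out the inside of the white rinse pot: push the head down to the bottom, draw it well up towards the mouth, and push it down to the bottom again. Then hang the brush back in the fork of its stand, and last swing the pot's blue lid over and press it down until the catch snaps and holds it shut; do not knock over or shift the loose things standing around.

Things in the scene. Friction and masses are not known exactly. Their poses are not given: they have to be found in the camera images.
- brush: long upright bottle brush, 90 g. Origin at its lower tip, z up the stem. Soft white bristle head 57 mm across, 3 to 57 mm above the tip, rounded end (presses lightly all round in the 56 mm bore, under 2 N); steel stem 8 mm; green collar 34 mm across, 120 to 132 mm above the tip, flat underneath; wooden square handle 16 x 16 mm, 132 to 225 mm above the tip, sides parallel to its x and y
- brush_grip (a point): middle of the brush's wooden handle, on its axis, 190 mm above the tip: a good place to pinch it from above
- brush_collar (a point): on the brush axis, at the flat underside of its green collar, 120 mm above the tip
- stand: fixed brush stand. Origin at the bench under the hanging brush; its fork opens to its own -x. Base 110 x 80 x 10 mm; post 53 to 67 mm behind (+x); two steel tines along x, 18 mm apart, tops 150 mm up, 5 mm high lips on their front ends (26 to 31 mm in front of the origin), back stop 24 mm behind it. Lift the brush about 12 mm, slide it out to -x over the lips; it returns the same way
- stand_seat (a point): point midway between the tines, level with their top (150 mm above the bench), where the middle of the collar's underside rests
- pot: white round pot on a dark foot (96 mm across), fixed to the bench. Origin at the bench on the pot's axis, z up; lid hinge on its own +x side, catch on its -x side. Outside 64 mm, bore 56 mm across, mouth 108 mm and inner bottom 14 mm above the bench (94 mm deep)
- pot_floor (a point): centre of the pot's inner bottom, 14 mm above the bench
- pot_mouth (a point): centre of the pot's mouth, 108 mm above the bench
- lid_hinge (a point): middle of the lid's hinge axis (the pot's y direction), 38 mm behind the pot's axis (pot's +x) and 111 mm above the bench
- lid (a joint): blue lid's hinge, rad: 0 shut, starts open at 1.65 to 1.85 (tipped a little back, outer face to the pot's +x), stop 1.95. Stiff: stays where left, 1 N moves it. Lid 72 mm across, 8 mm thick, outer face 6 mm off the hinge axis; 28 mm wide thumb tab reaches 98 mm from the hinge. At about 0.15 it meets the catch, which needs 5 to 10 N down on the tab; below 0.04 it has snapped and is held
- lid_tab (a point): on the outer face of the lid's thumb tab, 90 mm from the hinge axis: the place to press
- bottle_white: loose white bottle with a blue cap, 45 x 45 x 96 mm, a bystander; origin at the centre of its underside
- jar_glass: loose glass jar, 49 x 49 x 52 mm, a bystander; origin at the centre of its underside
- solder_tin: loose round tin with a green lid, 63 x 63 x 19 mm, a bystander; origin at the centre of its underside

How it is judged:
By the outcome, as a careful person would: the job done as asked, in the order asked, and still so for the second after the job is handed in, with the robot touching nothing.
It also fails if it takes over 67 s, if anything falls off the work surface, if the arm or the gripper's body presses on something with over 40 N, if the wrist force passes 120 N, or if a joint passes its speed limit or range.

## Robot

A 7-joint arm with a two-finger parallel gripper is mounted at the origin on a cart in front of the work surface, level with it; the furniture and walls round the work are solid. World frame = base frame: x ahead of the robot, y to its left, z up, the work surface at z = 0. Lengths are in m, angles in rad, forces in N, time in s.
With the tool pointing down it reaches from about 0.4 to 0.85 m from the base axis. Payload 4.5 kg.
Tool frame: the origin (TCP) lies midway between the tips of the shut fingers; the grasp point (between the pads) lies 19 mm behind it; z points along the fingers, y is the line along which they close (so a half turn about z gives the same grasp; the last joint's range is limited). The gripper opens to 85 mm and grips with 20 to 120 N. Pads are 22 mm wide; open, the fingers measure 114 mm over their backs; the gripper's body (76 mm by 85 mm) begins 54 mm behind the grasp point. The pads swing forward as they close: fully open they stand 13 mm farther back than shut.
Start: joints at [-1.198, 0.689, -0.195, 1.565, 0.157, 0.902, -0.215], TCP at [0.208, 0.59, 0.231] pointing down, gripper open.
Joint ranges: [-3.01, 3.01], [-0.46, 2.08], [-1.47, 1.51], [0.13, 2.56], [-1, 4.14], [0.04, 2.09], [-2.66, 2.66]. Speed limits (rad/s): [2.57, 2.57, 3.14, 3.14, 3.14, 3.14, 3.14].

## Interface

Orientations are given as a 3x3 rotation matrix whose columns are the frame's x, y, z axes.
In Python, from cell import manip gives the robot as it stands. Calls block until the motion is done:
- manip.movep(position, orientation): joint-space move of the TCP to a pose.
- manip.movel(position, max_speed=0.15, rotation=None, max_force=None): straight line of the TCP; rotation=None keeps the orientation; max_speed is the mean speed in m/s. With max_force (N) it stops when the force on the tool has changed by that much, and returns True; else False.
- manip.move_joints(angles): joint-space move.
- manip.let_go() and manip.gripper_close(): open the fingers fully, or close them until they stop; the grip force is fixed at half the most.
- manip.pause(seconds).
- manip.solve_ik(position, orientation): joint angles nearest the present ones, or None.
- manip.read_state(): the state.
- manip.camera(name): name is "scene" or "top"; returns (picture, depth): 420x560x3 uint8, red, green, blue; 420x560 float32, m along the optical axis (not along the pixel's ray), 0 where there is no reading.
- manip.camera_params(name): a dict with "camera_matrix" (3x3 intrinsics, pixels), "k1" (the pictures are not rectified: a ray, as slopes to the right and down, at radius r is drawn at 1 + k1 r^2 times it, then the intrinsics apply), "R" (3x3) and "t" (3): a world point X has camera coordinates R X + t. Camera axes: x right, y down, z forward; pixel columns grow to the right and rows downward; lengths in m; the calibration is good to about 2 mm. A picture is of the moment at which its call begins. camera_params takes no time and is no camera call.
A pose or a line that the arm cannot do raises manip.MotionError and nothing moves.
- manip.sign_off(): hands the job in; it is judged then, once.
The state is a dict: "clock": time; "qpos": joint angles; "joint_vel": joint speeds; "effort": joint torques, N m; "ee_pos": TCP position; "orientation": TCP orientation; "force": force on the tool from outside, world axes, zero at the start; "torque": the same for the moment, N m; "gripper_width": finger opening in m; "grip_force": force on a finger pad.
Only numpy, scipy, OpenCV 4.12 (cv2) and the standard library are available. Lean on these libraries where they do the work, as an engineer would, in place of code of your own. Each camera call takes 0.05 s, during which the arm holds its last target. There are 200 camera calls.

## Working session

There is one attempt and no reset: what is moved stays moved. The work goes in short steps, each a Python script; the robot and the scene stay as the last script left them, time stands still between calls to the robot, and variables do not carry over. Pictures are saved under pics/ and viewed, at most 10 in all, crops included, and the job is handed in when it is done.

```bash
ls; mkdir -p pics; cat > h.py <<'E'
import numpy as np, cv2
from cell import manip
def par(n):
    p=manip.camera_params(n); return np.array(p["camera_matrix"]),p["k1"],np.array(p["R"]),np.array(p["t"])
def ray(n,uv):
    K,k1,R,t=par(n); uv=np.atleast_2d(np.float64(uv))
    s=cv2.undistortPoints(uv[:,None],K,np.array([k1,0,0,0.]))[:,0]
    d=np.c_[s,np.ones(len(s))]
    return -R.T@t, d@R   # origin, directions (depth 1)
def onplane(n,uv,z):
    o,d=ray(n,uv); return o+d*((z-o[2])/d[:,2])[:,None]
def cloud(n,dep):
    o,_=ray(n,[[0,0]]); h,w=dep.shape; v,u=np.mgrid[:h,:w]
    _,d=ray(n,np.c_[u.ravel(),v.ravel()]); P=o+d*dep.reshape(-1,1); P[dep.ravel()==0]=np.nan
    return P.reshape(h,w,3)
def cross(n1,uv1,n2,uv2):
    o1,d1=ray(n1,uv1);o2,d2=ray(n2,uv2)
    s=np.linalg.lstsq(np.c_[d1[0],-d2[0]],o2-o1,rcond=None)[0]
    a,b=o1+s[0]*d1[0],o2+s[1]*d2[0]; return (a+b)/2,np.linalg.norm(a-b)
E
python3 - <<'E'
from h import *
for n in("scene","top"):
    p,d=manip.camera(n); cv2.imwrite(f"pics/{n}0.png",p[...,::-1]); np.savez(f"{n}0.npz",p=p,d=d)
    K,k,R,t=par(n); print(n,K.round(1).tolist(),k,(-R.T@t).round(3),R[2].round(2), (d>0).mean())
s=manip.read_state(); print(s)
E
```

```text
pics
scene [[407.7, 0.0, 278.4], [0.0, 407.7, 203.5], [0.0, 0.0, 1.0]] -0.04977735364109201 [-0.162 -0.584  0.544] [ 0.8   0.41 -0.44] 0.9961011904761905
top [[379.1, 0.0, 277.5], [0.0, 379.1, 206.2], [0.0, 0.0, 1.0]] 0.009927113348985894 [ 0.471 -0.253  1.008] [ 0.07  0.01 -1.  ] 0.996062925170068
{'clock': 0.1, 'qpos': array([-1.19817874,  0.68990668, -0.19450907,  1.56624235,  0.15731366,
        0.90248774, -0.21509194]), 'joint_vel': array([-6.63819709e-05, -3.13846124e-03,  3.44548295e-04, -3.21272245e-03,
       -9.41569043e-04,  1.63092867e-03,  9.41167979e-05]), 'effort': array([-3.56408476e-03, -5.40606165e+01, -1.27126649e+00, -1.58986044e+01,
        9.44905914e-03,  4.50948792e-03,  8.37746938e-06]), 'ee_pos': array([0.20759059, 0.5889035 , 0.23055924]), 'orientation': array([[-9.43176478e-01,  3.32291974e-01, -4.19081382e-04],
       [ 3.32292211e-01,  9.43175133e-01, -1.59864981e-03],
       [-1.35951364e-04, -1.64706638e-03, -9.99998634e-01]]), 'force': array([ 0.06499838, -0.61720291, -0.36759601]), 'torque': array([-0.03372568,  0.01542618, -0.00997606]), 'grip_force': 0.0, 'gripper_width': 0.08556677285366486}
```

View pics/scene0.png

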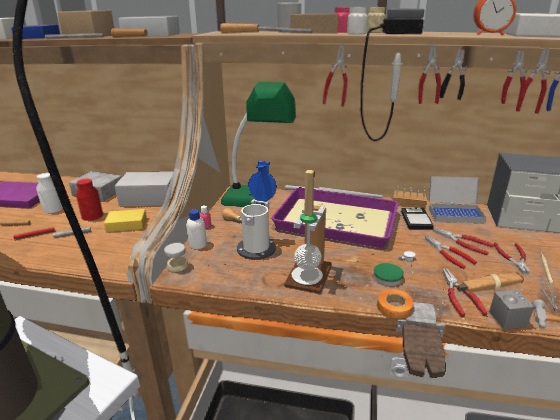

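View pics/top0.png

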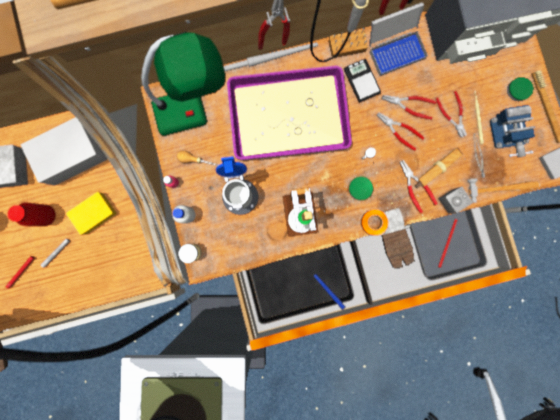

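The scene view shows the brush (handle 310,190; collar 308,217), pot (255,230, mouth ≈ 255,210) and open blue lid (262,183). The top view shows the pot mouth at (238,195), lid (230,168), and stand and handle (303,212). I'll enlarge both.

```bash
python3 - <<'E'
from h import *
a=np.load("top0.npz")["p"][145:255,160:330]; b=np.load("scene0.npz")["p"][150:300,160:340]
a=cv2.resize(a,(780,505),interpolation=cv2.INTER_CUBIC); b=cv2.resize(b,(720,600),interpolation=cv2.INTER_CUBIC)
cv2.imwrite("pics/ta.png",a[...,::-1]);cv2.imwrite("pics/sb.png",b[...,::-1])
E
```

```text
(no output)
```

View pics/ta.png

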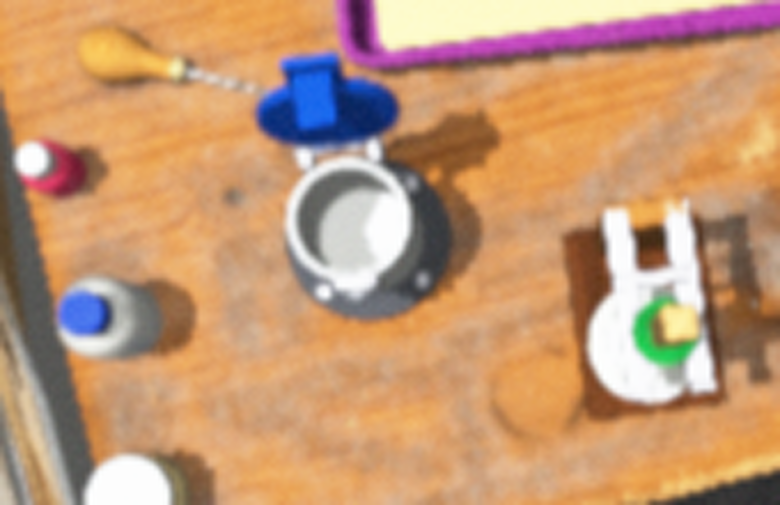

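View pics/sb.png

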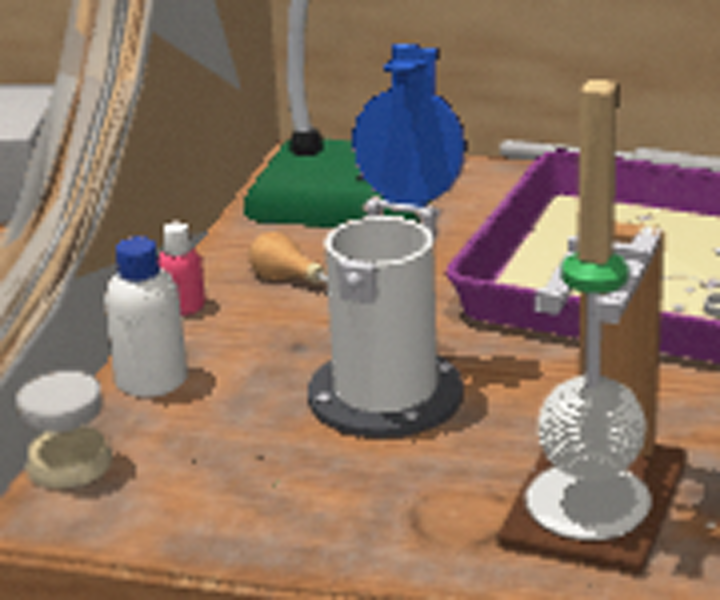

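The crops show handle top at top-crop (678,325), green collar (665,332), fork tines running down (610-710, 210-390), pot rim centred at (350,222) and hinge posts (305,155) and (375,150). In the scene crop the handle top is at (600,90), collar at (595,272), pot rim at (380,240), catch at (355,280) and blue tab at (412,60).

```bash
python3 - <<'E'
from h import *
D={n:np.load(n+"0.npz") for n in("scene","top")}
C={n:cloud(n,D[n]["d"]) for n in D}
H={n:cv2.cvtColor(D[n]["p"],cv2.COLOR_RGB2HSV) for n in D}
def box(n,u0,u1,v0,v1):
    m=np.zeros(H[n].shape[:2],bool); m[v0:v1,u0:u1]=1; return m
def hue(n,a,b,s=100,v=40): h=H[n]; return (h[...,0]>=a)&(h[...,0]<=b)&(h[...,1]>s)&(h[...,2]>v)
def st(name,n,m):
    P=C[n][m]; P=P[~np.isnan(P[:,0])]; v,u=np.nonzero(m)
    print(name,n,m.sum(),"uv",u.mean().round(1),v.mean().round(1),"med",np.median(P,0).round(4),"min",np.percentile(P,3,0).round(3),"max",np.percentile(P,97,0).round(3))
    return np.array([u.mean(),v.mean()])
BX={"scene":dict(brush=(295,325,165,225),lid=(240,285,155,205),pot=(235,275,195,262)),"top":dict(brush=(290,325,200,230),lid=(210,255,150,180),pot=(215,262,170,218))}
for n in D:
    st("collar",n,hue(n,50,85)&box(n,*BX[n]["brush"]))
    b=hue(n,105,125)&box(n,*BX[n]["lid"]); st("lid",n,b)
    P=C[n][b]; c=np.nanmedian(P,0); Q=P[np.linalg.norm(P-c,axis=1)<.08]; u,s,vt=np.linalg.svd(Q-Q.mean(0),full_matrices=False); print(" lid normal",vt[2].round(3),(s/len(Q)**.5).round(4),Q.mean(0).round(4))
    m=box(n,*BX[n]["brush"])&(C[n][...,2]>.165); st("handle",n,m)
    m=m&(C[n][...,2]>.245); st("handletop",n,m)
    m=box(n,*BX[n]["pot"])&(C[n][...,2]>.102)&(C[n][...,2]<.114)&(H[n][...,1]<60); st("rim",n,m)
    P=C[n][m][:,:2]; A=np.c_[2*P,np.ones(len(P))]; s=np.linalg.lstsq(A,(P**2).sum(1),rcond=None)[0]; print(" circ",s[:2].round(4),np.sqrt(s[2]+s[0]**2+s[1]**2).round(4))
m=box("top",285,330,180,240)&(C["top"][...,2]>.135)&(C["top"][...,2]<.158)&(H["top"][...,1]<70); st("tines","top",m)
P=C["top"][m]; P=P[:,:2]; u,s,vt=np.linalg.svd(P-P.mean(0)); print(vt,s/len(P)**.5)
h=H["top"]; m=box("top",215,265,170,222)&(h[...,2]<95)&(C["top"][...,2]<.03); st("foot","top",m)
for n in D: print(n,"table z",np.nanmedian(C[n][box(n,*((255,275,262,275) if n=="scene" else (262,280,180,220)))],0).round(4))
print(onplane("top",[[277,206],[277,106],[377,206]],0).round(3))
m=box("top",270,340,170,250)&(C["top"][...,2]<.02)&(C["top"][...,2]>.006); st("standbase","top",m)
print(cv2.minAreaRect(C["top"][m][:,:2].astype(np.float32)*1000))
for nm,bb in dict(bottle=(172,192,200,225),jar=(178,202,243,265),red=(160,180,172,192),tray=(225,355,65,160),screw=(175,220,148,168)).items(): st(nm,"top",box("top",*bb)&(C["top"][...,2]>.012))
E
```

```text
collar scene 114 uv 308.3 218.2 med [ 0.4961 -0.3136  0.1584] min [ 0.489 -0.324  0.152] max [ 0.511 -0.296  0.162]
lid scene 770 uv 261.8 182.7 med [ 0.6141 -0.143   0.1548] min [ 0.604 -0.172  0.12 ] max [ 0.629 -0.112  0.203]
 lid normal [-0.971 -0.11   0.211] [0.0242 0.0166 0.0043] [ 0.6146 -0.1424  0.1569]
handle scene 406 uv 309.0 191.8 med [ 0.4999 -0.3111  0.2142] min [ 0.498 -0.317  0.168] max [ 0.512 -0.303  0.255]
handletop scene 67 uv 309.5 173.3 med [ 0.5003 -0.3108  0.252 ] min [ 0.498 -0.317  0.245] max [ 0.513 -0.303  0.256]
rim scene 237 uv 255.1 209.8 med [ 0.5721 -0.1493  0.1073] min [ 0.529 -0.177  0.102] max [ 0.605 -0.119  0.113]
 circ [ 0.5673 -0.148 ] 0.0325
collar top 77 uv 302.8 218.2 med [ 0.5004 -0.3021  0.1597] min [ 0.494 -0.318  0.157] max [ 0.522 -0.293  0.199]
lid top 412 uv 230.4 167.5 med [ 0.6162 -0.1437  0.1724] min [ 0.604 -0.17   0.126] max [ 0.632 -0.112  0.206]
 lid normal [-0.979 -0.141  0.147] [0.0267 0.0159 0.0066] [ 0.6168 -0.1427  0.1724]
handle top 90 uv 306.6 215.9 med [ 0.5052 -0.3065  0.2536] min [ 0.499 -0.315  0.174] max [ 0.514 -0.
[... 807 characters left out ...]
in [ 0.466 -0.347  0.007] max [ 0.569 -0.263  0.015]
((527.3514404296875, -322.63446044921875), (180.69546508789062, 155.18174743652344), 4.687596321105957)
bottle top 317 uv 181.9 214.5 med [ 0.5168 -0.0122  0.0725] min [ 0.498 -0.027  0.019] max [0.539 0.026 0.098]
jar top 365 uv 187.7 253.7 med [ 0.4195 -0.0214  0.0524] min [ 0.397 -0.042  0.015] max [0.441 0.008 0.056]
red top 205 uv 167.4 182.3 med [0.6024 0.033  0.038 ] min [0.581 0.019 0.015] max [0.621 0.06  0.062]
tray top 2396 uv 289.8 100.5 med [ 0.8686 -0.2816  0.0312] min [ 0.669 -0.444  0.013] max [ 0.916 -0.119  0.038]
screw top 209 uv 188.3 157.8 med [ 0.6687 -0.0071  0.0228] min [ 0.622 -0.111  0.014] max [0.687 0.015 0.165]
```

```bash
python3 - <<'E'
from h import *
D={n:np.load(n+"0.npz") for n in("scene","top")}
C={n:cloud(n,D[n]["d"]) for n in D}
H={n:cv2.cvtColor(D[n]["p"],cv2.COLOR_RGB2HSV) for n in D}
v,u=np.mgrid[:420,:560]
# fork: top-view pts in white at z~.15
c=C["top"]; m=(u>285)&(u<330)&(v>180)&(v<240)&(c[...,2]>.145)&(c[...,2]<.153)&(H["top"][...,1]<70)
P=c[m][:,:2]; k=P[P[:,0]>.48]
for side in(0,1):
    for yaw in [.143]:
        e=np.array([np.cos(yaw),np.sin(yaw)]);nrm=np.array([-e[1],e[0]])
w=P@nrm; s=P@e; print("lateral hist",np.histogram(w,bins=np.arange(w.min(),w.max()+.004,.004)),"s",s.min(),s.max())
mid=(np.percentile(w,3)+np.percentile(w,97))/2
for q in(w>mid+.006,w<mid-.006):
    Q=P[q]; f=cv2.fitLine(Q.astype(np.float32),cv2.DIST_HUBER,0,.001,.001).ravel(); print("tine",len(Q),np.arctan2(f[1],f[0]),f[2:], (Q@e).min(),(Q@e).max())
print("handle lateral",np.array([.5065,-.3085])@nrm,"s",np.array([.5065,-.3085])@e)
# handle faces, scene
c=C["scene"]; m=(u>295)&(u<325)&(v>165)&(v<225)&(c[...,2]>.168)&(c[...,2]<.25)
Q=c[m][:,:2]; print("handle rect",cv2.minAreaRect((Q*1000).astype(np.float32)))
print("mean by z",[ (round(a,2),np.median(c[m&(abs(c[...,2]-a)<.01)],0).round(4)) for a in(.175,.2,.225,.24)])
pt=onplane("top",[[226.5,178.8],[241.7,177.7]],.115); print("hinge posts",pt.round(4),np.arctan2(*(pt[0]-pt[1])[[0,1]]))
# two-ray handle top centre
print("handletop cross",cross("scene",[310,172.3],"top",[307.7,215.2]))
# lid
b=(H["top"][...,0]>=105)&(H["top"][...,0]<=125)&(H["top"][...,1]>100)&(u>210)&(u<255)&(v>150)&(v<180)
L=C["top"][b]; L=L[L[:,2]>.19]; print("tab hi",len(L),L.mean(0).round(4),L.max(0).round(3),L.min(0).round(3))
b=(H["scene"][...,0]>=105)&(H["scene"][...,0]<=125)&(H["scene"][...,1]>100)&(u>240)&(u<285)&(v>155)&(v<205)
L=C["scene"][b]; T=L[L[:,2]>.19]; print("tab sc",T.mean(0).round(4),T.max(0).round(3),T.min(0).round(3)); 
B=L[(L[:,2]>.12)&(L[:,2]<.18)]; cc=np.linalg.lstsq(np.c_[B[:,1:],np.ones(len(B))],B[:,0],rcond=None)[0]; print("lid x=ay+bz+c",cc)
print("lamp",C["top"][65,190].round(3),C["top"][40,190].round(3),C["scene"][105,270].round(3))
yaw=.13; 
for sg in(1,-1):
    y=sg*np.array([-np.sin(yaw),np.cos(yaw),0]); z=np.array([0,0,-1.]); R=np.c_[np.cross(y,z),y,z]
    for p in([.5065,-.3085,.26],[.5065,-.3085,.2],[.43,-.32,.22],[.43,-.32,.31],[.5675,-.147,.31],[.5675,-.147,.18],[.67,-.13,.27],[.67,-.13,.17],[.49,-.157,.12]):
        q=manip.solve_ik(p,R); print(sg,p,None if q is None else np.round(q,2))
E
```

```text
lateral hist (array([46, 48, 40, 17,  0,  2,  1, 13, 46, 59, 58,  1]), array([-0.39888636, -0.39488636, -0.39088636, -0.38688636, -0.38288636,
       -0.37888636, -0.37488636, -0.37088636, -0.36688636, -0.36288636,
       -0.35888636, -0.35488636, -0.35088636])) s 0.4276040026418533 0.5225423139108075
tine 177 0.11926612 [ 0.51552904 -0.29041663] 0.42797158280253866 0.5222083681864099
tine 151 0.13665599 [ 0.5227482 -0.3212425] 0.4276040026418533 0.5225423139108075
handle lateral -0.3775340136695867 s 0.45736480901194415
handle rect ((503.3492126464844, -312.0504150390625), (13.193674087524414, 20.87778663635254), 45.7695198059082)
mean by z [(0.17, array([ 0.5001, -0.3124,  0.1759])), (0.2, array([ 0.4999, -0.3117,  0.1994])), (0.23, array([ 0.4998, -0.3109,  0.2253])), (0.24, array([ 0.4998, -0.3109,  0.2408]))]
hinge posts [[ 0.6001 -0.1259  0.115 ]
 [ 0.6026 -0.162   0.115 ]] -0.07062909145679101
handletop cross (array([ 0.50707752, -0.30877986,  0.25163523]), np.float64(0.0014310336467257426))
tab hi 152 [ 0.6192 -0.1411  0.2018] [ 0.635 -0.129  0.208] [ 0.6   -0.152  0.191]
tab
[... 726 characters left out ...]
.44  0.96  1.48]
1 [0.49, -0.157, 0.12] [ 0.56  0.77 -0.56  1.98  0.73  0.59  1.2 ]
-1 [0.5065, -0.3085, 0.26] [ 0.16  0.67  0.56  1.65 -0.42  0.94 -0.57]
-1 [0.5065, -0.3085, 0.2] [ 0.28  0.71  0.33  1.72 -0.31  0.77 -0.68]
-1 [0.43, -0.32, 0.22] [ 0.36  0.61  0.31  1.86 -0.27  0.71 -0.61]
-1 [0.43, -0.32, 0.31] [ 0.02  0.64  0.95  1.76 -0.59  1.06 -0.26]
-1 [0.5675, -0.147, 0.31] [-0.12  0.59  0.51  1.6  -0.33  1.03 -0.95]
-1 [0.5675, -0.147, 0.18] [-0.05  0.74  0.39  1.76 -0.4   0.73 -0.88]
-1 [0.67, -0.13, 0.27] [-0.11  0.78  0.49  1.34 -0.37  1.11 -1.01]
-1 [0.67, -0.13, 0.17] [-0.09  0.88  0.44  1.45 -0.42  0.91 -0.97]
-1 [0.49, -0.157, 0.12] [ 0.11  0.74  0.19  2.01 -0.31  0.42 -0.91]
```

```bash
python3 - <<'E'
from h import *
Ps=[]
for n in("scene","top"):
    Ps.append(cloud(n,np.load(n+"0.npz")["d"]).reshape(-1,3))
P=np.vstack(Ps); P=P[~np.isnan(P[:,0])]
xs=np.arange(.0,1.0,.05); ys=np.arange(-.6,.75,.075)
print("y:      "+" ".join(f"{y:5.2f}" for y in ys[::-1]))
for x in xs[::-1]:
    r=[]
    for y in ys[::-1]:
        q=P[(P[:,0]>=x)&(P[:,0]<x+.05)&(P[:,1]>=y)&(P[:,1]<y+.075),2]; r.append(f"{q.max()*100:5.0f}" if len(q) else "    .")
    print(f"x{x:.2f}   "+" ".join(r))
L=P[(P[:,0]<.9)&(P[:,0]>.6)&(P[:,1]<.06)&(P[:,1]>-.3)&(P[:,2]>.22)]
print("lamp min/max",np.percentile(L,[0.2,2,50,98,99.8],axis=0).round(3))
for z in(.22,.25,.28,.31,.34): q=L[(L[:,2]>z)&(L[:,2]<z+.03)]; print(z,len(q),q.min(0).round(3) if len(q) else '')
E
```

```text
y:       0.75  0.67  0.60  0.52  0.45  0.37  0.30  0.22  0.15  0.07 -0.00 -0.08 -0.15 -0.23 -0.30 -0.38 -0.45 -0.53 -0.60
x0.95       .     .     .     .     .     .     .     .     .     .     .     .    39    39    53    53    53    52    55
x0.90       .     .     .     .     .     .     .     .    56    56    47    47    54    53    53    53    53    48    48
x0.85       .     .     .     .     .     .     .    47    47    47    47    55    55    52    54    50    48    48    46
x0.80       .     .     .     .     .    33    39    52    47    48    50    50    52    48    47    48    44     2     2
x0.75      58     .     .    39    39    54    52    52    52    48    50    48    48    47     2     1     4     1     2
x0.70       .    39    50    39    38    54    52    52    52    48    48    36    35     1     2     2     4     0     1
x0.65      39    53    51    54    54    54    49    49     7    30    67    67     4     4     4     4     4     2     1
x0.60      47    53    50    50    48    47     7     7     0    20    20     1    21    21     1     1     2     2     1
x0
[... 1055 characters left out ...]
  -0    -0   -23   -23   -23   -23   -23
x0.10       .   -28   -24   -24    -2   -92   -93   -93     0     2     2     2     1     0   -23   -23     .     .     .
x0.05       .     .   -93   -93   -93   -92   -93   -93     1     2    14    19     2     1     .     .     .     .     .
x0.00     -93   -92   -92   -93   -93   -92   -93   -92     0     2    11    19     2     0     .     .     .     .   -92
lamp min/max [[ 0.727 -0.296  0.234]
 [ 0.733 -0.281  0.277]
 [ 0.797 -0.088  0.433]
 [ 0.884  0.054  0.52 ]
 [ 0.899  0.059  0.545]]
0.22 110 [0.805 0.015 0.22 ]
0.25 402 [ 0.729 -0.144  0.25 ]
0.28 1022 [ 0.726 -0.264  0.28 ]
0.31 2003 [ 0.725 -0.27   0.31 ]
0.34 3055 [ 0.731 -0.27   0.34 ]
```

```bash
python3 - <<'E'
from h import *
q=np.array(manip.read_state()["qpos"]); q[0]+=.06; manip.move_joints(q)
for n in("scene","top"):
    o=np.load(n+"0.npz"); p,d=manip.camera(n); df=np.abs(p.astype(int)-o["p"]).max(2)>40
    v,u=np.nonzero(df); print(n,df.sum(),(u.min(),u.max(),v.min(),v.max()) if len(u) else '')
    if n=="top": cv2.imwrite("pics/top1.png",p[...,::-1])
o=np.load("scene0.npz"); c=cloud("scene",o["d"]); g=o["p"].max(2)
for r in range(10,360,35):
    us=np.nonzero((g[r,:140]<50)&(o["d"][r,:140]<1.3))[0]; print(r,us[:1],us[-1:],np.nanmedian(c[r,us],0).round(3) if len(us) else '')
E
```

```text
scene 1301 (np.int64(0), np.int64(99), np.int64(245), np.int64(412))
top 1601 (np.int64(0), np.int64(226), np.int64(294), np.int64(394))
10 [16] [25] [0.377 0.254 0.547]
45 [13] [21] [0.325 0.207 0.487]
80 [17] [25] [0.289 0.165 0.431]
115 [29] [37] [0.267 0.12  0.377]
150 [41] [50] [0.252 0.086 0.321]
185 [54] [63] [0.248 0.068 0.259]
220 [69] [77] [0.248 0.053 0.191]
255 [84] [91] [0.252 0.043 0.114]
290 [97] [104] [0.253 0.033 0.032]
325 [0] [117] [ 0.049 -0.044  0.141]
```

The hanging black cable (scene 20,0 → 120,350) is fixed, at about (0.25,0.05) when low and rising away to the left. I'll fold the arm upright to get past it, then come down on the right.

```bash
cat >> h.py <<'E'
YAW=.115
def tool(yaw=YAW):
    y=np.array([-np.sin(yaw),np.cos(yaw),0]); z=np.array([0,0,-1.]); return np.c_[np.cross(y,z),y,z]
def rep(tag=""):
    s=manip.read_state(); print(tag,"t",round(s["clock"],2),"p",np.round(s["ee_pos"],4),"F",np.round(s["force"],1),"w",round(s["gripper_width"],4),"gf",round(s["grip_force"],1)); return s
E
python3 - <<'E'
from h import *
rep("start")
for q in([-1.14,-.4,-.1,1.57,.1,.9,0],[-1.14,-.3,0,.6,0,.1,.5],[.75,-.3,0,.6,0,.1,1.4],[.75,-.4,-.2,1.6,.2,.9,1.9]):
    manip.move_joints(q); rep()
manip.movep([.5068,-.3085,.30],tool()); s=rep("above"); print(np.round(s["qpos"],2))
E
```

```text
start t 0.47 p [0.2422 0.5752 0.2303] F [-0.4  0.1  0.8] w 0.0855 gf 0.0
 t 2.8 p [0.1795 0.3506 0.8418] F [0.6 0.6 0.2] w 0.0853 gf 0.0
 t 5.38 p [0.0696 0.0412 1.5214] F [-0.7 -0.3  0.4] w 0.0858 gf 0.0
 t 7.37 p [ 0.0168 -0.0785  1.5216] F [ 0.3  0.4 -1. ] w 0.0856 gf 0.0
 t 9.98 p [ 0.2952 -0.2589  0.8299] F [ 0.9 -0.2  0.1] w 0.0852 gf 0.0
above t 12.03 p [ 0.5071 -0.3089  0.3013] F [0.1 0.3 0.1] w 0.0855 gf 0.0
[ 0.65  0.58 -0.31  1.57  0.19  1.02  1.97]
```

```bash
python3 - <<'E'
from h import *
e=np.array([np.cos(.128),np.sin(.128),0]); g=np.array([.5068,-.3085,.202])
print(manip.movel(g,.12,max_force=8)); rep("down")
manip.gripper_close(); s=rep("closed")
p=np.array(s["ee_pos"])
print(manip.movel(p+[0,0,.014],.08,max_force=8)); rep("lift")
print(manip.movel(p+[0,0,.014]-.075*e,.1,max_force=6)); rep("out")
manip.movel(p+[0,0,.11]-.075*e,.15); rep("up")
for n in("scene","top"):
    a,d=manip.camera(n); cv2.imwrite(f"pics/{n}2.png",a[...,::-1]); np.savez(n+"2.npz",p=a,d=d)
np.save("grasp.npy",p)
E
```

```text
False
down t 13.0 p [ 0.5074 -0.3088  0.2028] F [ 0.6 -0.1 -0.8] w 0.0852 gf 0.0
closed t 13.63 p [ 0.507  -0.3085  0.2022] F [ 0.2 -0.   1.4] w 0.0155 gf 58.8
False
lift t 13.96 p [ 0.5072 -0.3087  0.2166] F [ 0.2  0.6 -1.1] w 0.0152 gf 58.5
False
out t 14.86 p [ 0.4336 -0.3179  0.2163] F [-0.4 -0.1 -0.8] w 0.0157 gf 58.5
up t 15.65 p [ 0.4322 -0.3177  0.3114] F [-0.6  0.2 -0.7] w 0.0156 gf 58.5
```

View pics/scene2.png

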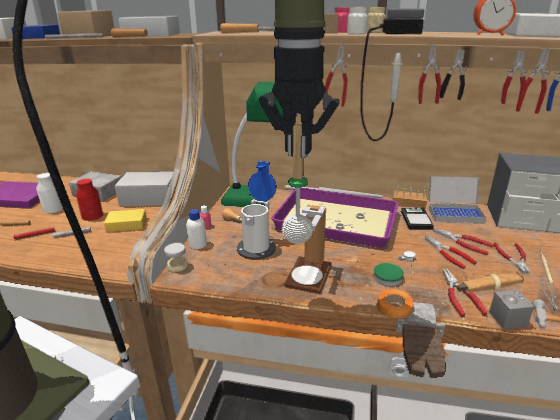

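The brush hangs from the gripper: collar at (298,182), head at (296,229), the stand empty. I'll check its tilt and offset with the depth clouds.

```bash
python3 - <<'E'
from h import *
p=np.array(manip.read_state()["ee_pos"])
for n in("scene","top"):
    D=np.load(n+"2.npz"); c=cloud(n,D["d"])
    near=np.hypot(c[...,0]-p[0],c[...,1]-p[1])<.045
    o=ray(n,[[0,0]])[0]
    for nm,z0,z1 in(("head",.143,.197),("stem",.205,.255),("collar",.261,.272),("handle",.274,.285)):
        m=near&(c[...,2]>z0)&(c[...,2]<z1); Q=c[m]
        if len(Q)<5: print(n,nm,len(Q)); continue
        v,u=np.nonzero(m); print(n,nm,len(Q),"min",Q.min(0).round(4),"max",Q.max(0).round(4),"ray-mid@z",onplane(n,[[ (u.min()+u.max())/2,(v.min()+v.max())/2]],(Q[:,2].min()+Q[:,2].max())/2).round(4))
        if nm=="head":
            f=np.linalg.lstsq(np.c_[2*Q,np.ones(len(Q))],(Q**2).sum(1),rcond=None)[0]; print("  sphere",f[:3].round(4),np.sqrt(f[3]+f[:3]@f[:3]).round(4))
            m2=near&(c[...,2]<.197); print("  lowest",c[m2&(c[...,2]>.11)][:,2].min())
print("tcp",p.round(4))
E
```

```text
scene head 713 min [ 0.4041 -0.3452  0.1469] max [ 0.4499 -0.2915  0.1968] ray-mid@z [[ 0.4283 -0.3187  0.1718]]
  sphere [ 0.433  -0.3173  0.1694] 0.0271
  lowest 0.14686358333501315
scene stem 98 min [ 0.4267 -0.3222  0.2055] max [ 0.433  -0.3153  0.2528] ray-mid@z [[ 0.4296 -0.3187  0.2292]]
scene collar 150 min [ 0.4146 -0.3345  0.2611] max [ 0.446  -0.3015  0.272 ] ray-mid@z [[ 0.4256 -0.3202  0.2665]]
scene handle 65 min [ 0.4229 -0.326   0.2745] max [ 0.4392 -0.3117  0.285 ] ray-mid@z [[ 0.4273 -0.3202  0.2798]]
top head 66 min [ 0.4327 -0.316   0.1667] max [ 0.4584 -0.2897  0.1899] ray-mid@z [[ 0.4454 -0.3028  0.1783]]
  sphere [ 0.4339 -0.3149  0.1689] 0.025
  lowest 0.16669742829963052
top stem 0
top collar 0
top handle 0
tcp [ 0.432  -0.3177  0.311 ]
```

```bash
python3 - <<'E'
from h import *
x,y=.5672,-.1473
manip.movel([x-.03,y-.04,.315],.2); manip.movel([x,y,.315],.12); rep("over")
f=manip.movel([x,y,.183],.09,max_force=9); s=rep(f"down {f}")
E
```

```text
over t 17.3 p [ 0.5667 -0.1482  0.3148] F [-0.2 -1.  -1.4] w 0.0153 gf 58.5
down True t 18.63 p [ 0.5671 -0.1472  0.1862] F [0.4 0.4 4.9] w 0.0154 gf 59.2
```

```bash
python3 - <<'E'
from h import *
x,y=.5672,-.1473
f=manip.movel([x,y,.243],.09); rep(f"up")
f=manip.movel([x,y,.183],.09,max_force=9); s=rep(f"down {f}")
if s["ee_pos"][2]<.189:
    manip.pause(.2)
    manip.movel([x,y,.315],.12); rep("out")
    g=np.load("grasp.npy"); e=np.array([np.cos(.128),np.sin(.128),0]); b=g-.075*e
    manip.movel([x-.03,y-.04,.315],.12)
    manip.movel([b[0],b[1],.315],.2)
    manip.movel([b[0],b[1],g[2]+.014],.12); rep("front")
    for n in("scene","top"):
        a,d=manip.camera(n); np.savez(n+"3.npz",p=a,d=d)
        c=cloud(n,d); p=np.array(manip.read_state()["ee_pos"]); near=np.hypot(c[...,0]-p[0],c[...,1]-p[1])<.045; dz=p[2]-.311
        Q=c[near&(c[...,2]>.143+dz)&(c[...,2]<.197+dz)]
        F=np.linalg.lstsq(np.c_[2*Q,np.ones(len(Q))],(Q**2).sum(1),rcond=None)[0]; print(n,"head",F[:3].round(4),"exp z",.1694+dz)
E
```

```text
up t 19.43 p [ 0.5671 -0.1473  0.2427] F [ 1.2  0.3 -0.3] w 0.0152 gf 58.4
down True t 20.04 p [ 0.567  -0.1471  0.1861] F [-1.1  1.   6.7] w 0.0153 gf 59.5
out t 21.47 p [ 0.5666 -0.1473  0.3141] F [-0.  -0.6 -0.5] w 0.0152 gf 58.5
front t 23.99 p [ 0.4333 -0.3181  0.2168] F [ 0.8 -0.4 -1.2] w 0.0153 gf 58.5
scene head [ 0.4336 -0.3176  0.0744] exp z 0.07538869695302314
top head [ 0.4353 -0.315   0.0764] exp z 0.07543263987354934
```

```bash
python3 - <<'E'
from h import *
g=np.load("grasp.npy")
f=manip.movel([g[0],g[1],g[2]+.014],.08,max_force=6); rep(f"in {f}")
f=manip.movel(g-[0,0,.002],.04,max_force=4); rep(f"low {f}")
manip.let_go(); manip.pause(.2); rep("open")
f=manip.movel(g+[0,0,.12],.12); rep("up")
for n in("scene","top"):
    a,d=manip.camera(n); np.savez(n+"4.npz",p=a,d=d); 
    if n=="scene": cv2.imwrite("pics/s4.png",cv2.resize(a[100:310,200:410],(600,600))[...,::-1])
E
```

```text
in False t 25.18 p [ 0.5062 -0.3088  0.2161] F [-0.6 -0.1 -1.6] w 0.0154 gf 58.5
low True t 25.57 p [ 0.5067 -0.3087  0.2023] F [-0.6 -0.1  4.4] w 0.0153 gf 59.1
open t 26.45 p [ 0.5063 -0.3084  0.2019] F [-0.5 -0.4  0. ] w 0.0856 gf 0.0
up t 27.6 p [ 0.5065 -0.3083  0.3214] F [0.2 0.4 0.2] w 0.0851 gf 0.0
```

View pics/s4.png

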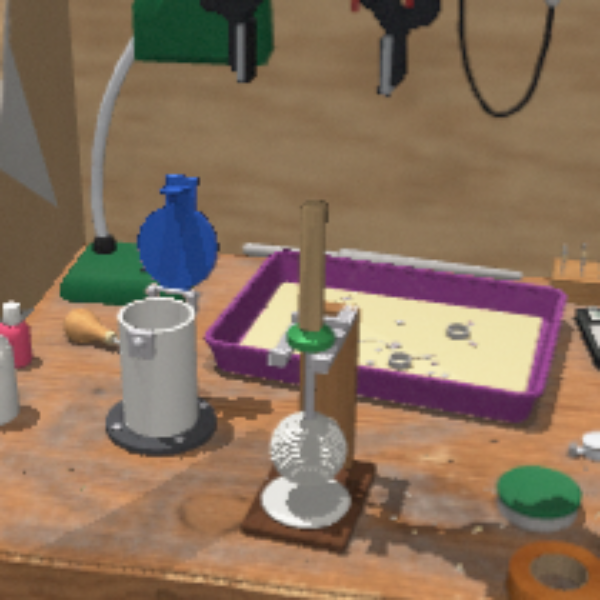

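The brush hangs in the fork again: crop collar at (312,338) level on the tines, head at (308,448). The pot and lid (178,240) are unchanged. Next is the lid.

```bash
python3 - <<'E'
from h import *
ex=np.array([np.cos(.11),np.sin(.11),0]); ez=np.array([0,0,1.])
hp=np.array([.5672,-.1473,.111])+.038*ex
R=tool(.11)
manip.gripper_close()
a=hp+.053*ex; a[2]=.29
m=a+[-.03,-.08,0]; manip.movel(m,.2,rotation=R); manip.movel(a,.12); rep("behind")
a[2]=.18; f=manip.movel(a,.1,max_force=5); rep(f"down {f}")
def P(th,r): return hp+r*(-np.cos(th)*ex+np.sin(th)*ez)+.006*(np.sin(th)*ex+np.cos(th)*ez)+.011*ex
pts=[(1.5,78),(1.3,80),(1.1,82),(.9,84),(.7,86),(.5,88),(.35,90)]
for th,r in pts:
    f=manip.movel(P(th,r/1e3),.08,max_force=15)
    rep(f"th {th} {f}")
    if f: break
E
```

```text
behind t 30.25 p [ 0.6573 -0.1388  0.2899] F [-0.3 -0.5 -0.7] w 0.0 gf 0.0
down False t 31.5 p [ 0.6583 -0.1374  0.1808] F [-0.7  0.4  0.7] w 0.0 gf 0.0
th 1.5 False t 32.18 p [ 0.6168 -0.1419  0.1894] F [-0.5 -0.1 -0.4] w 0.0 gf 0.0
th 1.3 False t 32.53 p [ 0.6005 -0.1437  0.1896] F [0.  1.4 0. ] w 0.0001 gf 0.0
th 1.1 False t 32.89 p [ 0.5845 -0.1454  0.1868] F [-0.2  0.3  0.7] w 0.0004 gf 0.0
th 0.9 False t 33.25 p [ 0.5689 -0.1472  0.1806] F [ 0.8 -0.3 -0.2] w -0.0002 gf 0.0
th 0.7 False t 33.62 p [ 0.5546 -0.1487  0.171 ] F [ 0.3 -0.4 -0.1] w 0.0001 gf 0.0
th 0.5 False t 33.98 p [ 0.5422 -0.1501  0.1585] F [-0.8 -0.7 -0.5] w -0.0003 gf 0.0
th 0.35 False t 34.3 p [ 0.534  -0.151   0.1475] F [ 0.9 -0.  -0.4] w 0.0001 gf 0.0
```

```bash
python3 - <<'E'
from h import *
for n in("scene",):
    a,d=manip.camera(n); c=cloud(n,d); cv2.imwrite("pics/s5.png",cv2.resize(a[120:270,200:350],(600,600))[...,::-1])
    h=cv2.cvtColor(a,cv2.COLOR_RGB2HSV); m=(h[...,0]>=105)&(h[...,0]<=125)&(h[...,1]>100)
    Q=c[m]; Q=Q[(abs(Q[:,0]-.57)<.09)&(abs(Q[:,1]+.147)<.06)]; print(len(Q),Q.min(0).round(3),Q.max(0).round(3))
E
```

```text
259 [ 0.512 -0.183  0.116] [ 0.601 -0.116  0.195]
```

View pics/s5.png

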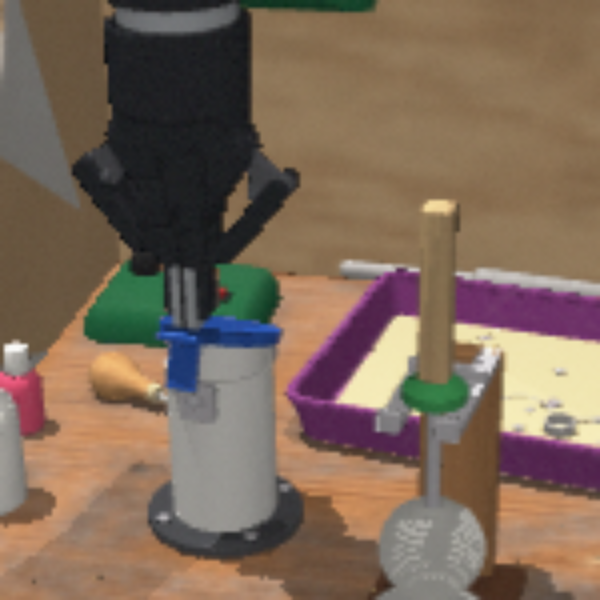

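The lid (crop 170-280, 320-390) has followed the fingers and is nearly shut, with its tab just under the fingertips. Now I press it.

```bash
python3 - <<'E'
from h import *
ex=np.array([np.cos(.11),np.sin(.11),0])
hp=np.array([.5672,-.1473,.111])+.038*ex
b=hp-.087*ex
manip.movel([b[0]+.01,b[1],.155],.08); manip.movel([b[0],b[1],.155],.08)
f=manip.movel([b[0],b[1],.1135],.04,max_force=22); rep(f"press {f}")
manip.pause(.2); rep("hold")
manip.movel([b[0],b[1],.20],.1); manip.movel([b[0]-.05,b[1]-.05,.30],.15); rep("off")
for n in("scene","top"):
    a,d=manip.camera(n); c=cloud(n,d); cv2.imwrite(f"pics/{n}6.png",cv2.resize(a[120:270,170:330],(640,600))[...,::-1])
    h=cv2.cvtColor(a,cv2.COLOR_RGB2HSV); m=(h[...,0]>=105)&(h[...,0]<=125)&(h[...,1]>100)
    Q=c[m]; Q=Q[(abs(Q[:,0]-.57)<.09)&(abs(Q[:,1]+.147)<.06)]; r=(hp-Q)@ex; 
    k=Q[:,2]>.110; A=np.polyfit(r[k],Q[k,2],1); print(n,len(Q),Q.min(0).round(3),Q.max(0).round(3),"slope",A.round(4), "z near/far",np.median(Q[k&(r<.03),2]),np.median(Q[k&(r>.08),2]))
E
```

```text
press True t 35.83 p [ 0.5181 -0.1527  0.1163] F [-3.1  0.5 13.2] w 0.0 gf 6.5
hold t 36.03 p [ 0.5182 -0.1527  0.1163] F [-3.1  0.6 11.7] w -0.0002 gf 6.2
off t 38.0 p [ 0.4684 -0.202   0.2994] F [-0.5 -0.   0.4] w 0.0001 gf 0.0
scene 517 [ 0.505 -0.183  0.086] [ 0.607 -0.114  0.12 ] slope [-0.0138  0.1177] z near/far 0.1173009104624898 0.11687253521211743
top 453 [ 0.509 -0.206 -0.001] [ 0.624 -0.113  0.645] slope [3.4048 0.0423] z near/far 0.11729023333458971 0.6415992943001979
```

View pics/scene6.png

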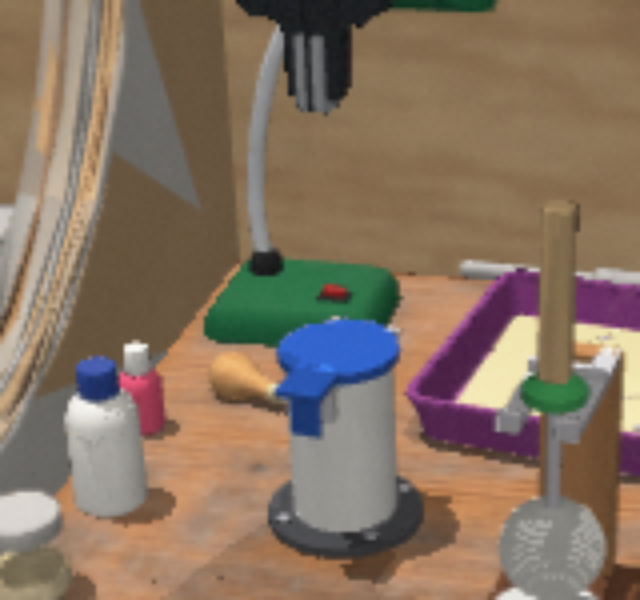

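The lid lies flat at (340,350): its outer face is 117 mm up both near the hinge and at the tab, so the catch has held. The brush and the loose things are in place, so I'm handing in.

```bash
python3 -c "
from h import *
print(manip.sign_off())"
```

```text
the job is handed in; nothing more can be done
None
```

I scrubbed the pot (bottom, up about 57 mm, bottom again), hung the brush back in its fork and pressed the lid shut; the last depth reading shows it lying flat, and I handed the job in at about 38 s.

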